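# Take the fence stop out of the T-slot fixture plate

## Task

Take the tall rectangular fence stop off the T-slot plate: slide it along its slot to the open end where the slot's lips are cut away, lift it out there and set it down inside the long empty black tray on the bench, without dropping it from a height. Leave the round clamp dog where it is in the other slot.

Things in the scene. Friction and masses are not known exactly. Their poses are not given: they have to be found in the camera images.
- fixture: fixed dark plate 160 (x) x 260 (y) mm with aluminium rails; origin: centre of underside. Two T-slots along its y at x = -42 and +42 mm, stop in one, dog in the other. Slot floor 8 mm, lip tops 23 mm above the bench. Slots 18 mm wide between lips, 34 under them. Lips and walls from y = -130 (closed) to +60; from y = +60 to +130 (open end) only the flat floor at 8 mm, nothing above or beside it.
- stop_mid (a point): centre of the loose steel fence stop's grip block, 26 (x, across slot) x 36 (y, along slot) x 53 mm high, dark 3 mm screw head on top; point 43.5 mm above its underside, which rests on the slot floor. Below: stem 13 wide, T-foot 30 x 36 x 6 mm; block hangs 2 mm over the lips. Slides freely, 2 mm play each way. Foot clear of the lips when this point is past y = 78 mm of the plate. 0.11 to 0.2 kg.
- dog_mid (a point): middle of the round steel clamp dog in the other slot: 52 mm high with a round mushroom head 32 mm across, on the same kind of T-foot; the point is 35 mm above its underside. To be left alone. (Bystanders to keep clear of: blue bins about 0.45 m high and a thermos 216 mm high to the right of the plate, cartons behind the tray.)
- tray: long black open tray, loose (0.15 kg), empty, on the bench: 208 (x, long side) x 113 (y) mm over its rim, 60 mm high, thin walls, about 195 x 100 mm inside, floor 2 mm thick. Origin: centre of its underside, z up.
Things that resemble listed ones, but are neither listed nor needed, are in the scene too. What is shaped like the part that bears stop_mid but green or orange is not meant.

How it is judged (in metres and radians):
On the way, in this order (a step that is already met when the one before it is completed fails the run):
1. the fence stop has been slid along its slot to the open end, its foot still low on the slot floor (y of stop_mid in the frame of fixture above 0.072 m and z of stop_mid in the frame of fixture below 0.062 m), for 0.1 s.
2. the fence stop has been lifted up out of the slot (z of stop_mid in the frame of fixture above 0.085 m), for 0.1 s.
At the end, for the whole second after the job is handed in: The fence stop lies or stands at rest inside the long black tray (its centre between the walls and no more than 55 mm above the tray's underside), the tray stands flat on the bench, and the round dog is within 20 mm of where it was in its slot (x of stop_mid in the frame of tray between -0.095 and 0.095 m and y of stop_mid in the frame of tray between -0.048 and 0.048 m and z of stop_mid in the frame of tray between 0 and 0.055 m and angle between tray's own z axis and vertical below 0.15 rad and height (world z) of tray below 0.02 m and distance of dog_mid from where it was at the start of the episode below 0.02 m and linear speed of stop below 0.03 m/s); the robot touches nothing.
It fails at once if the round clamp dog is moved more than 20 mm (distance of dog_mid from where it was at the start of the episode above 0.02 m).
It fails at once if the fence stop falls freely at more than 1 m/s (dropped from over 5 cm) (linear speed of stop above 1 m/s and contact force between the fingers and stop below 0.1 N).
It also fails if it takes over 45 s, if anything falls off the work surface, if the arm or the gripper's body presses on something with over 40 N, if the wrist force passes 120 N, or if a joint passes its speed limit or range.

## Robot

A 7-joint arm with a two-finger parallel gripper is mounted at the origin on the work surface; the furniture and walls round the work are solid. World frame = base frame: x ahead of the robot, y to its left, z up, the work surface at z = 0. Lengths are in mm, angles in rad, forces in N, time in s.
With the tool pointing down it reaches from about 425 to 875 mm from the base axis. Payload 8.4 kg.
Tool frame: the origin (TCP) lies midway between the tips of the shut fingers; the grasp point (between the pads) lies 19 mm behind it; z points along the fingers, y is the line along which they close (so a half turn about z gives the same grasp; the last joint's range is limited). The gripper opens to 87 mm and grips with 3 to 60 N. Pads are 19 mm wide; open, the fingers measure 117 mm over their backs; the gripper's body (75 mm by 190 mm) begins 51 mm behind the grasp point.
Start: joints at [-1.334, 0.333, 0.04, 1.465, -0.013, 1.343, -0.059], TCP at [214.191, 613.666, 222.546] pointing down, gripper open.
Joint ranges: [-2.58, 2.58], [-0.38, 2.09], [-1.3, 1.39], [0.25, 2.4], [-1.5, 4.64], [0.08, 2.09], [-2.65, 2.65]. Speed limits (rad/s): [2.22, 2.22, 2.79, 2.79, 3.14, 3.14, 3.14].

## Interface

Orientations are given as a unit quaternion [x, y, z, w].
In Python, from cell import env, eyes, ticket gives the robot as it stands.
- The arm moves only by the tool servo_tool, never from a script. Its argument "increments" is a list of rows, each an object with "slide": the shift along the tool's x, y, z normalised to -1 to 1, where 1 is 25 mm, a list of three; "turn": the turn, a rotation vector about the tool's x, y, z normalised to -1 to 1, where 1 is 5 degrees, a list of three; "jaw": the closure, from 0 (fully open) to 1 (shut). A call has 1 to 8 rows; each row shifts and turns the commanded pose from where the row before left it, along the tool's axes as they then stand; what a row does not reach is not made up. A row lasts 1/10 s, in which the tool goes at most 50 mm and 8.59 degrees, less where a joint would pass 70% of its speed; a pose out of reach is approached as far as the arm can. A call with a number of a shift or a turn outside -1 to 1 is refused whole. A call with a gripper value outside its range is refused whole. The fingers move at their own pace and stop on an object; "grip_force" is the grip in N (left out, the last holds). Time passes only in rows, so rows that do not move let the fingers close. It gives the time, the measured TCP pose, the force, the opening and the grip force at its end, in the units of the state.
- env.sense(): the state, without advancing time (a new reading comes with each control period).
- eyes.read_camera(name): name is "scene" or "top" or "wrist"; returns a dict with "pixels" (480x640x3 uint8, blue, green, red), "intrinsics" (3x3 intrinsics, pixels), "R" (3x3) and "t" (3): a world point X has camera coordinates R X + t. Camera axes: x right, y down, z forward; pixel columns grow to the right and rows downward; lengths in mm; the calibration is good to about 2 mm. A picture is of the moment at which its call begins. There is no depth.
- ticket.close_job(): hands the job in; it is judged then, once.
The state is a dict: "time": time; "joint_pos": joint angles; "joint_vel": joint speeds; "tau": joint torques, N m; "ee_pos": TCP position; "tcp_rot": TCP orientation; "contact_force": force on the tool from outside, world axes, zero at the start; "torque": the same for the moment, N m; "width": opening from 0.0 (shut) to 1.0 (fully open); "gripper_force": force on a finger pad.
Only numpy, scipy, OpenCV 4.12 (cv2) and the standard library are available. Lean on these libraries where they do the work, as an engineer would, in place of code of your own. Each camera call takes 0.05 s, during which the arm holds its last target. There are 200 camera calls.

## Working session

There is one attempt and no reset: what is moved stays moved. The work goes in short steps, Python scripts to look and compute and a tool call to move; the robot and the scene stay as the last step left them, time stands still between calls to the robot, and variables do not carry over. Pictures are saved under pics/ and viewed, at most 10 in all, crops included, and the job is handed in when it is done.

Besides the shell and the picture viewer there is one more tool, called after "Emit:" as name([rows], argument=value, ...), one row to a line, values as JSON. servo_tool: Moves the arm, as the interface text tells. Scaled input: -1 to 1 covers 25 mm each way for a shift and 5 degrees each way for a turn. Its arguments: {"type":"object","properties":{"increments":{"type":"array"},"grip_force":{"type":"number"}},"required":["increments"]}

```bash
mkdir -p pics; cat > h.py <<'E'
import numpy as np, cv2, json
from cell import env, eyes, ticket
def snap(n,f):
    c=eyes.read_camera(n); cv2.imwrite(f'pics/{f}.png',c['pixels']); 
    np.savez(f'pics/{f}.npz',K=c['intrinsics'],R=c['R'],t=c['t']); return c
def load(f):
    d=np.load(f'pics/{f}.npz'); return d['K'],d['R'],d['t'].ravel()
def ray(f,u,v,z):
    K,R,t=load(f); C=-R.T@t; d=R.T@np.linalg.inv(K)@np.array([u,v,1.]); return C+d*(z-C[2])/d[2]
def proj(f,X):
    K,R,t=load(f); p=K@(R@np.array(X,float)+t); return p[:2]/p[2]
E
python3 - <<'E'
from h import *
for n in('scene','top','wrist'): snap(n,n+'0')
s=env.sense(); print({k:np.round(v,3) for k,v in s.items()})
for n in('scene','top'):
    K,R,t=load(n+'0'); print(n,-R.T@t)
E
```

```text
{'time': np.float64(0.15), 'joint_pos': array([-1.334,  0.334,  0.04 ,  1.466, -0.013,  1.343, -0.058]), 'joint_vel': array([ 0.001, -0.001, -0.001, -0.003, -0.   , -0.001,  0.001]), 'tau': array([ 2.0000e-03, -6.5685e+01,  1.3370e+00, -4.0410e+01, -6.0000e-02,
        4.2000e-02,  0.0000e+00]), 'ee_pos': array([214.1  , 613.345, 221.859]), 'tcp_rot': array([ 0.167,  0.986, -0.001, -0.   ]), 'contact_force': array([-0.381,  0.747,  0.212]), 'torque': array([-0.015, -0.04 ,  0.054]), 'gripper_force': np.float64(0.0), 'width': np.float64(0.998)}
scene [  59.53493208 -741.61894865  668.15228568]
top [439.63328756 -21.47066865 964.2410817 ]
```

View pics/top0.png

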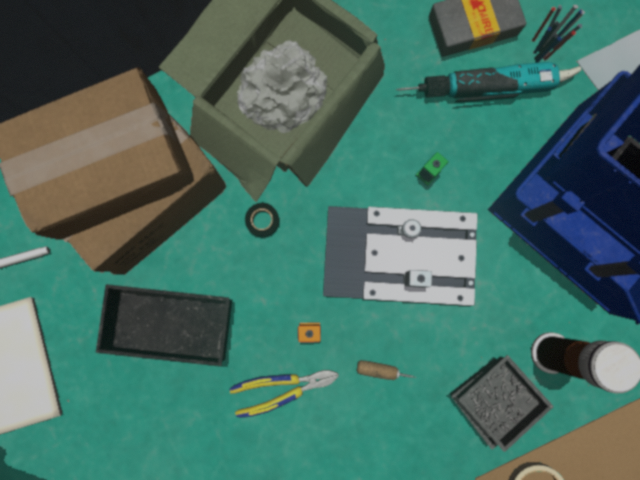

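View pics/scene0.png

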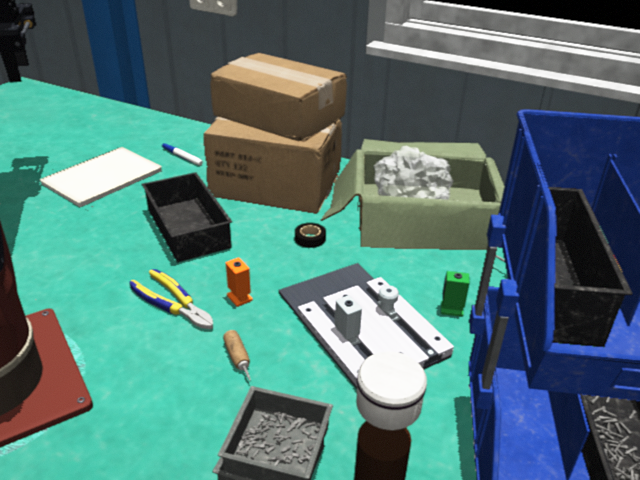

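Top view: there are three stop-shaped parts, steel at (419,279) in the near slot, green at (433,165) and orange at (309,333). The steel one in the slot is meant. The round dog is at (411,228). The long empty black tray is at (165,325); the grey tray at (500,400) is full and square. The open end of the plate (dark, no lips) is on the left, and the scene view agrees.

```bash
python3 - <<'E'
from h import *
im=cv2.imread('pics/top0.png')
a=cv2.resize(im[195:315,315:490],None,fx=4.5,fy=4.5,interpolation=cv2.INTER_CUBIC)
cv2.imwrite('pics/c1.png',a)
b=cv2.resize(im[275:375,85:245],None,fx=5,fy=5,interpolation=cv2.INTER_CUBIC)
cv2.imwrite('pics/c2.png',b)
for X in((400,0,0),(400,100,0),(500,0,0)): print(X,proj('top0',X))
E
```

```text
(400, 0, 0) [304.05865169 322.54320378]
(400, 100, 0) [246.96955014 321.46893668]
(500, 0, 0) [305.21767264 265.46898976]
```

View pics/c1.png

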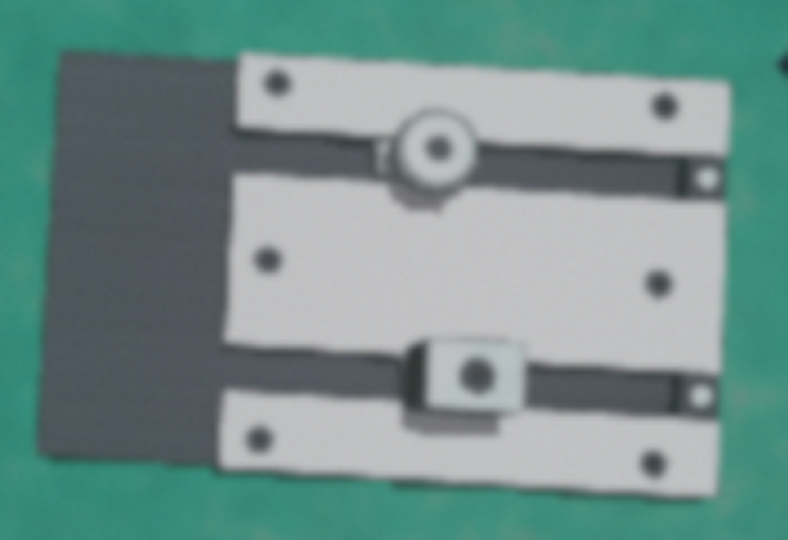

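View pics/c2.png

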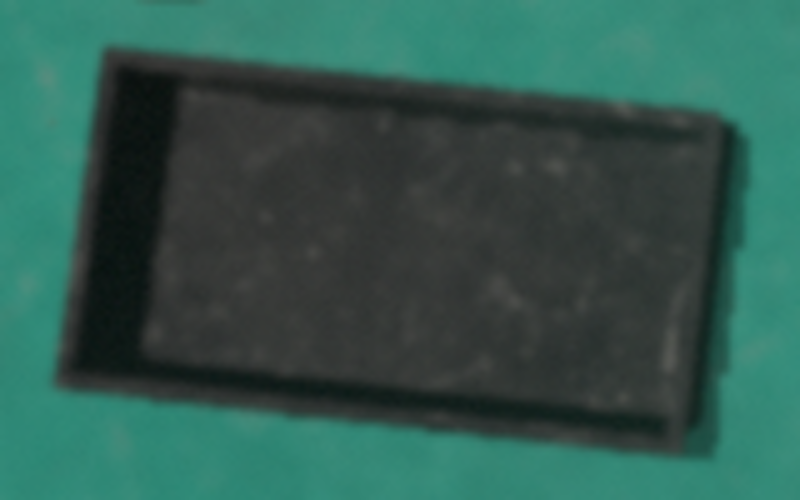

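Crops: the steel block with a dark screw head, crop (477,376), sits in the near slot, and the dog at (437,148) in the far one. The tray is empty, with rim corners at (105,50), (722,112), (685,452), (58,385). Measuring these next.

```bash
python3 - <<'E'
from h import *
c1=lambda u,v:((u+.5)/4.5-.5+315,(v+.5)/4.5-.5+195)
c2=lambda u,v:((u+.5)/5-.5+85,(v+.5)/5-.5+275)
P=lambda c,z:ray('top0',*c,z)[:2]
A=[P(c1(*p),23) for p in((732,80),(716,496),(220,470),(238,53))]
B=[P(c1(*p),8) for p in((62,52),(40,457))]
print('rails',np.round(A,1),'sz',np.linalg.norm(A[0]-A[1]),np.linalg.norm(A[1]-A[2]),np.linalg.norm(A[0]-A[3]))
yd=(A[2]-A[1])+(A[3]-A[0]); yd/=np.linalg.norm(yd); xd=np.array([yd[1],-yd[0]])
yaw=np.arctan2(-yd[0],yd[1]); print('yaw deg',np.degrees(yaw),'len',(np.mean(B,0)-(A[0]+A[1])/2)@yd, np.linalg.norm(B[0]-B[1]))
o=np.mean(A,0)+35*yd; print('origin',o)
f=lambda p:np.round([(p-o)@xd,(p-o)@yd],1)
top=[P(c1(*p),78) for p in((430,340),(526,342),(524,413),(424,410))]
print('stop top',np.mean(top,0),f(np.mean(top,0)),'edges',[np.linalg.norm(top[i]-top[(i+1)%4]) for i in range(4)])
s=P(c1(477,376),80); print('screw',s,f(s)); 
d=P(c1(437,148),60); print('dog',d,f(d))
for y in (72,78,95): print('target',y,o-42*xd+y*yd)
r=[P(c2(*p),60) for p in((105,50),(722,112),(685,452),(58,385))]
print('tray',np.mean(r,0),[np.linalg.norm(r[i]-r[(i+1)%4]) for i in range(4)]); v=r[1]-r[0]+r[2]-r[3]; print('tray long dir',v/np.linalg.norm(v),np.degrees(np.arctan2(v[1],v[0])))
from scipy.spatial.transform import Rotation as Q
s=env.sense(); print(Q.from_quat(s['tcp_rot']).as_matrix().round(3))
K,R,t=load('scene0')
c=o-42*xd+0*yd
print('scene check: screw', proj('scene0',[*s_ if False else P(c1(477,376),80),80]),'tray c top',proj('scene0',[*np.mean(r,0),60]))
E
```

```text
File "<stdin>", line 23
    print('scene check: screw', proj('scene0',[*s_ if False else P(c1(477,376),80),80]),'tray c top',proj('scene0',[*np.mean(r,0),60]))
                                                   ^^
SyntaxError: invalid syntax
```

```bash
cat > m.py <<'E'
from h import *
from scipy.spatial.transform import Rotation as Q
c1=lambda u,v:((u+.5)/4.5-.5+315,(v+.5)/4.5-.5+195)
c2=lambda u,v:((u+.5)/5-.5+85,(v+.5)/5-.5+275)
P=lambda c,z:ray('top0',*c,z)[:2]
A=[P(c1(*p),23) for p in((732,80),(716,496),(220,470),(238,53))]
B=[P(c1(*p),8) for p in((62,52),(40,457))]
yd=(A[2]-A[1])+(A[3]-A[0]); yd/=np.linalg.norm(yd); xd=np.array([yd[1],-yd[0]])
yaw=np.arctan2(-yd[0],yd[1])
o=np.mean(A,0)+35*yd
f=lambda p:np.round([(p-o)@xd,(p-o)@yd],1)
r=[P(c2(*p),60) for p in((105,50),(722,112),(685,452),(58,385))]
tc=np.mean(r,0)
if __name__=='__main__':
    print('rails',np.round(A,1),'sz',np.linalg.norm(A[0]-A[1]),np.linalg.norm(A[1]-A[2]),np.linalg.norm(A[0]-A[3]))
    print('yaw deg',np.degrees(yaw),'len',(np.mean(B,0)-(A[0]+A[1])/2)@yd, np.linalg.norm(B[0]-B[1]))
    print('origin',o)
    top=[P(c1(*p),78) for p in((430,340),(526,342),(524,413),(424,410))]
    print('stop top',np.mean(top,0),f(np.mean(top,0)),'edges',[np.linalg.norm(top[i]-top[(i+1)%4]) for i in range(4)])
    s=P(c1(477,376),80); print('screw',s,f(s)); 
    d=P(c1(437,148),60); print('dog',d,f(d))
    for y in (72,78,95): print('target',y,o-42*xd+y*yd)
    print('tray',tc,[np.linalg.norm(r[i]-r[(i+1)%4]) for i in range(4)]); v=r[1]-r[0]+r[2]-r[3]; print('tray long angle',np.degrees(np.arctan2(v[1],v[0])))
    print(Q.from_quat(env.sense()['tcp_rot']).as_matrix().round(3))
    print('scene: screw', proj('scene0',[*s,80]),'dog',proj('scene0',[*d,60]),'tray corners',[proj('scene0',[*q,60]).round() for q in r])
E
python3 m.py
```

```text
rails [[ 596.6 -298.6]
 [ 436.4 -290.3]
 [ 442.7 -101.6]
 [ 603.8 -107.2]] sz 160.47858992981554 188.80478901070853 191.4953808727146
yaw deg -2.0418759832250477 len 258.4701308469325 159.22932915732866
origin [ 521.13316603 -164.46240327]
stop top [ 477.84578317 -188.83519157] [-42.4 -25.9] edges [np.float64(34.60095015654957), np.float64(25.56661566104545), np.float64(35.93474499645436), np.float64(25.319777123278612)]
screw [ 477.83650841 -188.8180007 ] [-42.4 -25.9]
dog [ 562.96634034 -177.95990401] [ 42.3 -12. ]
target 72 [481.72518775 -91.01166299]
target 78 [481.93896724 -85.01547267]
target 95 [482.54467581 -68.02626677]
tray [395.26574743 230.20419218] [np.float64(205.8018167642283), np.float64(110.6566204082527), np.float64(206.59740018989388), np.float64(109.74960810563539)]
tray long angle -94.76497325247344
[[-0.944  0.33  -0.   ]
 [ 0.33   0.944 -0.001]
 [-0.    -0.001 -1.   ]]
scene: screw [348.66517744 302.81329508] dog [388.98425395 290.2605079 ] tray corners [array([196., 172.]), array([233., 221.]), array([173., 237.]), array([142., 184.])]
```

Sizes match: plate 160 x 259, stop 25.5 x 35.5 mm, tray about 206 x 110, and the scene projections agree. The stop is at plate (-42, -26). I'll grip along the slot (tool y), so I turn the tool about z by -17.2° first, then travel.

Emit:
servo_tool([
  {"slide": [0,0,0],"turn": [0,0,-0.86],"jaw": 0},
  {"slide": [0,0,0],"turn": [0,0,-0.86],"jaw": 0},
  {"slide": [0,0,0],"turn": [0,0,-0.86],"jaw": 0},
  {"slide": [0,0,0],"turn": [0,0,-0.86],"jaw": 0},
  {"slide": [-0.5,-0.94,0],"turn": [0,0,0],"jaw": 0},
  {"slide": [-0.5,-0.94,0],"turn": [0,0,0],"jaw": 0},
  {"slide": [-0.5,-0.94,0],"turn": [0,0,0],"jaw": 0},
  {"slide": [-0.5,-0.94,0],"turn": [0,0,0],"jaw": 0},
])

```text
time: 0.95
ee_pos: [261.1, 516.8, 222.2]
tcp_rot: [0.018, 1.0, -0.0, -0.0]
contact_force: [0.6, 0.8, 0.7]
width: 1.001
gripper_force: 0.0
```

Emit:
servo_tool([
  {"slide": [-0.5,-0.94,0],"turn": [0,0,0],"jaw": 0},
  {"slide": [-0.5,-0.94,0],"turn": [0,0,0],"jaw": 0},
  {"slide": [-0.5,-0.94,0],"turn": [0,0,0],"jaw": 0},
  {"slide": [-0.5,-0.94,0],"turn": [0,0,0],"jaw": 0},
  {"slide": [-0.5,-0.94,0],"turn": [0,0,0],"jaw": 0},
  {"slide": [-0.5,-0.94,0],"turn": [0,0,0],"jaw": 0},
  {"slide": [-0.5,-0.94,0],"turn": [0,0,0],"jaw": 0},
  {"slide": [-0.5,-0.94,0],"turn": [0,0,0],"jaw": 0},
])

```text
time: 1.75
ee_pos: [354.3, 325.4, 222.4]
tcp_rot: [0.018, 1.0, -0.0, -0.0]
contact_force: [0.3, -0.8, 1.0]
width: 1.0
gripper_force: 0.0
```

Emit:
servo_tool([
  {"slide": [-0.5,-0.94,0],"turn": [0,0,0],"jaw": 0},
  {"slide": [-0.5,-0.94,0],"turn": [0,0,0],"jaw": 0},
  {"slide": [-0.5,-0.94,0],"turn": [0,0,0],"jaw": 0},
  {"slide": [-0.5,-0.94,0],"turn": [0,0,0],"jaw": 0},
  {"slide": [-0.22,-0.98,0],"turn": [0,0,0],"jaw": 0},
  {"slide": [-0.22,-0.98,0],"turn": [0,0,0],"jaw": 0},
  {"slide": [-0.22,-0.98,0],"turn": [0,0,0],"jaw": 0},
  {"slide": [-0.22,-0.98,0],"turn": [0,0,0],"jaw": 0},
])

```text
time: 2.55
ee_pos: [419.1, 130.9, 222.4]
tcp_rot: [0.018, 1.0, 0.0, -0.0]
contact_force: [0.2, -0.2, -0.2]
width: 0.998
gripper_force: 0.0
```

```bash
python3 -c "
from h import *
s=env.sense();print(s['joint_pos'].round(2) if hasattr(s['joint_pos'],'round') else s['joint_pos'],s['ee_pos'])"
```

```text
[-0.82 -0.13  0.38  1.96  0.05  1.3   1.08] [419.10927891 130.92715643 222.44555678]
```

Emit:
servo_tool([
  {"slide": [-0.22,-0.98,0],"turn": [0,0,0],"jaw": 0},
  {"slide": [-0.22,-0.98,0],"turn": [0,0,0],"jaw": 0},
  {"slide": [-0.22,-0.98,0],"turn": [0,0,0],"jaw": 0},
  {"slide": [-0.22,-0.98,0],"turn": [0,0,0],"jaw": 0},
  {"slide": [-0.22,-0.98,0],"turn": [0,0,0],"jaw": 0},
  {"slide": [-0.22,-0.98,0],"turn": [0,0,0],"jaw": 0},
  {"slide": [-0.22,-0.98,0],"turn": [0,0,0],"jaw": 0},
  {"slide": [-0.22,-0.98,0],"turn": [0,0,0],"jaw": 0},
])

```text
time: 3.35
ee_pos: [456.1, -66.4, 222.5]
tcp_rot: [0.018, 1.0, 0.0, -0.0]
contact_force: [0.3, 0.4, -0.5]
width: 1.002
gripper_force: 0.0
```

Emit:
servo_tool([
  {"slide": [-0.22,-0.98,0],"turn": [0,0,0],"jaw": 0},
  {"slide": [-0.22,-0.98,0],"turn": [0,0,0],"jaw": 0},
  {"slide": [-0.22,-0.98,0],"turn": [0,0,0],"jaw": 0},
  {"slide": [-0.22,-0.98,0],"turn": [0,0,0],"jaw": 0},
  {"slide": [0,0,0],"turn": [0,0,0],"jaw": 0},
  {"slide": [0,0,0],"turn": [0,0,0],"jaw": 0},
])

```text
time: 3.95
ee_pos: [474.4, -164.1, 222.3]
tcp_rot: [0.018, 1.0, -0.0, -0.0]
contact_force: [-0.7, -0.8, -0.5]
width: 1.001
gripper_force: 0.0
```

```bash
python3 - <<'E'
from m import *
s=env.sense();e=np.array(s['ee_pos']);d=np.array([477.84,-188.83])-e[:2]
M=Q.from_quat(s['tcp_rot']).as_matrix()
print(e,np.round(s['joint_pos'],2),'tool-frame delta',M.T@[*d,40-e[2]],'yaw',np.degrees(np.arctan2(-M[0,1],M[1,1])))
snap('wrist','w1')
print('screw expected at',proj('w1',[477.84,-188.83,80]))
E
```

```text
[ 474.3955953  -164.11684983  222.32404898] [-0.55  0.01  0.81  1.85 -0.    1.29  1.8 ] tool-frame delta [ -4.47932124 -24.55717864 182.32263493] yaw -2.1072827591304404
screw expected at [304.21320757 226.92600924]
```

View pics/w1.png

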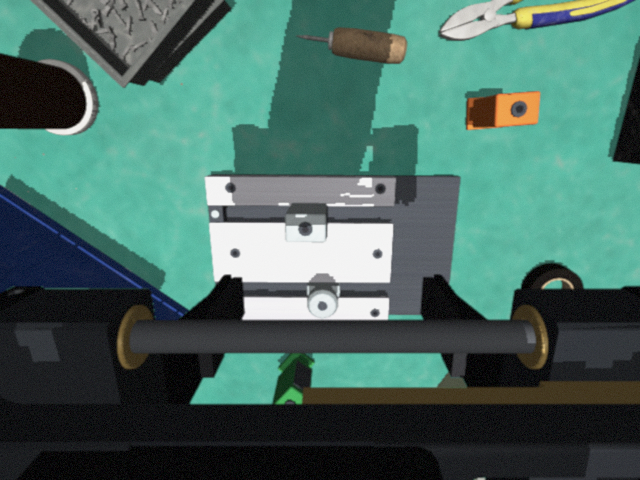

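The wrist view shows the steel stop's screw at (305,228), and I predicted (304,227), so the position is confirmed. The dog is at (322,303). Lowering over the stop.

Emit:
servo_tool([
  {"slide": [-0.18,-0.98,0],"turn": [0,0,0],"jaw": 0},
  {"slide": [0,0,1],"turn": [0,0,0],"jaw": 0},
  {"slide": [0,0,1],"turn": [0,0,0],"jaw": 0},
  {"slide": [0,0,1],"turn": [0,0,0],"jaw": 0},
  {"slide": [0,0,1],"turn": [0,0,0],"jaw": 0},
  {"slide": [0,0,0],"turn": [0,0,0],"jaw": 0},
])

```text
time: 4.6
ee_pos: [476.4, -186.8, 119.9]
tcp_rot: [0.017, 1.0, 0.0, -0.003]
contact_force: [0.4, 0.2, 0.1]
width: 0.994
gripper_force: 0.0
```

Emit:
servo_tool([
  {"slide": [0,0,1],"turn": [0,0,0],"jaw": 0},
  {"slide": [0,0,1],"turn": [0,0,0],"jaw": 0},
  {"slide": [0,0,0.8],"turn": [0,0,0],"jaw": 0},
  {"slide": [0,0,0.56],"turn": [0,0,0],"jaw": 0},
  {"slide": [0,0,0],"turn": [0,0,0],"jaw": 0},
])

```text
time: 5.1
ee_pos: [477.8, -187.9, 37.9]
tcp_rot: [0.017, 1.0, 0.0, -0.001]
contact_force: [0.1, -0.2, 0.2]
width: 1.002
gripper_force: 0.0
```

Emit:
servo_tool([
  {"slide": [0,0,0],"turn": [0,0,0],"jaw": 0.5},
  {"slide": [0,0,0],"turn": [0,0,0],"jaw": 0.8},
  {"slide": [0,0,0],"turn": [0,0,0],"jaw": 0.8},
  {"slide": [0,0,0],"turn": [0,0,0],"jaw": 0.8},
  {"slide": [0,0,0],"turn": [0,0,0],"jaw": 0.8},
], grip_force=15)

```text
time: 5.6
ee_pos: [478.5, -188.8, 38.9]
tcp_rot: [0.018, 1.0, 0.0, 0.0]
contact_force: [1.0, -0.1, -0.3]
width: 0.631
gripper_force: 0.0
```

Emit:
servo_tool([
  {"slide": [0,0,0],"turn": [0,0,0],"jaw": 0.8},
  {"slide": [0,0,0],"turn": [0,0,0],"jaw": 0.8},
  {"slide": [0,0,0],"turn": [0,0,0],"jaw": 0.8},
  {"slide": [0,0,0],"turn": [0,0,0],"jaw": 0.8},
  {"slide": [0,0,0],"turn": [0,0,0],"jaw": 0.8},
  {"slide": [0,0,0],"turn": [0,0,0],"jaw": 0.8},
], grip_force=20)

```text
time: 6.2
ee_pos: [478.2, -188.8, 38.6]
tcp_rot: [0.018, 1.0, -0.0, -0.0]
contact_force: [-0.1, 0.6, 1.1]
width: 0.417
gripper_force: 20.0
```

The stop is gripped: opening 36 mm, force 20 N. Sliding 120 mm along +y.

Emit:
servo_tool([
  {"slide": [0,0.3,0],"turn": [0,0,0],"jaw": 0.8},
  {"slide": [0,0.6,0],"turn": [0,0,0],"jaw": 0.8},
  {"slide": [0,0.6,0],"turn": [0,0,0],"jaw": 0.8},
])

```text
time: 6.5
ee_pos: [479.6, -150.9, 38.6]
tcp_rot: [0.018, 1.0, -0.0, 0.0]
contact_force: [-0.4, -1.4, 0.8]
width: 0.416
gripper_force: 20.0
```

Emit:
servo_tool([
  {"slide": [0,0.6,0],"turn": [0,0,0],"jaw": 0.8},
  {"slide": [0,0.6,0],"turn": [0,0,0],"jaw": 0.8},
  {"slide": [0,0.6,0],"turn": [0,0,0],"jaw": 0.8},
  {"slide": [0,0.6,0],"turn": [0,0,0],"jaw": 0.8},
  {"slide": [0,0.6,0],"turn": [0,0,0],"jaw": 0.8},
  {"slide": [0,0.4,0],"turn": [0,0,0],"jaw": 0.8},
  {"slide": [0,0,0],"turn": [0,0,0],"jaw": 0.8},
  {"slide": [0,0,0],"turn": [0,0,0],"jaw": 0.8},
])

```text
time: 7.3
ee_pos: [482.6, -66.3, 38.6]
tcp_rot: [0.018, 1.0, 0.0, -0.0]
contact_force: [0.5, 0.6, -0.2]
width: 0.411
gripper_force: 20.0
```

```bash
python3 - <<'E'
from m import *
s=env.sense();e=np.array(s['ee_pos']);print(e,f(e[:2]),s['width'],s['contact_force'])
c=snap('scene','s1'); p=proj('s1',[e[0],e[1],50]); print(p)
u,v=map(int,p); cv2.imwrite('pics/s1c.png',cv2.resize(c['pixels'][max(v-90,0):v+90,u-120:u+120],None,fx=3,fy=3))
E
```

```text
[482.57542702 -66.27947581  38.55363964] [-42.   96.7] 0.4107876977370865 [ 0.50616458  0.61599927 -0.15227289]
[307.28169594 273.99743675]
```

View pics/s1c.png

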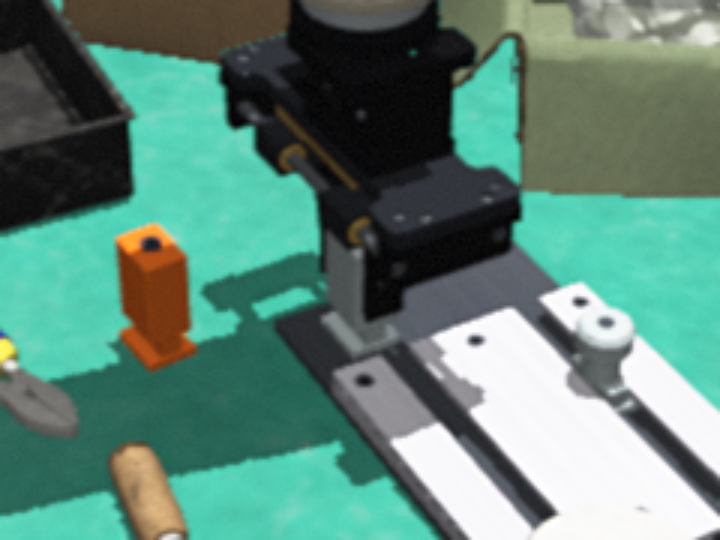

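The foot is clear of the lips on the bare floor (foot at crop (360,335)) and the dog is untouched at (605,340). Lifting 110 mm, then over to the tray.

Emit:
servo_tool([
  {"slide": [0,0,-0.4],"turn": [0,0,0],"jaw": 0.8},
  {"slide": [0,0,-0.8],"turn": [0,0,0],"jaw": 0.8},
  {"slide": [0,0,-0.8],"turn": [0,0,0],"jaw": 0.8},
  {"slide": [0,0,-0.8],"turn": [0,0,0],"jaw": 0.8},
  {"slide": [0,0,-0.8],"turn": [0,0,0],"jaw": 0.8},
  {"slide": [0,0,-0.8],"turn": [0,0,0],"jaw": 0.8},
  {"slide": [0,0,0],"turn": [0,0,0],"jaw": 0.8},
  {"slide": [0,0,0],"turn": [0,0,0],"jaw": 0.8},
])

```text
time: 8.15
ee_pos: [482.6, -66.8, 148.8]
tcp_rot: [0.018, 1.0, 0.0, 0.0]
contact_force: [-0.2, 0.0, -1.7]
width: 0.412
gripper_force: 20.0
```

Emit:
servo_tool([
  {"slide": [0.16,0.5,0],"turn": [0,0,0],"jaw": 0.8},
  {"slide": [0.32,0.96,0],"turn": [0,0,0],"jaw": 0.8},
  {"slide": [0.32,0.96,0],"turn": [0,0,0],"jaw": 0.8},
  {"slide": [0.32,0.96,0],"turn": [0,0,0],"jaw": 0.8},
  {"slide": [0.32,0.96,0],"turn": [0,0,0],"jaw": 0.8},
  {"slide": [0.32,0.96,0],"turn": [0,0,0],"jaw": 0.8},
  {"slide": [0.32,0.96,0],"turn": [0,0,0],"jaw": 0.8},
  {"slide": [0.32,0.96,0],"turn": [0,0,0],"jaw": 0.8},
])

```text
time: 8.95
ee_pos: [428.1, 116.6, 147.5]
tcp_rot: [0.018, 1.0, -0.001, -0.001]
contact_force: [0.2, -0.6, -0.9]
width: 0.411
gripper_force: 20.0
```

Emit:
servo_tool([
  {"slide": [0.32,0.96,0],"turn": [0,0,0],"jaw": 0.8},
  {"slide": [0.32,0.96,0],"turn": [0,0,0],"jaw": 0.8},
  {"slide": [0.32,0.96,0],"turn": [0,0,0],"jaw": 0.8},
  {"slide": [0.3,0.9,0],"turn": [0,0,0.27],"jaw": 0.8},
  {"slide": [0.2,0.6,0],"turn": [0,0,0.27],"jaw": 0.8},
  {"slide": [0,0,0],"turn": [0,0,0],"jaw": 0.8},
  {"slide": [0,0,0],"turn": [0,0,0],"jaw": 0.8},
  {"slide": [0,0,0],"turn": [0,0,0],"jaw": 0.8},
])

```text
time: 9.75
ee_pos: [397.0, 225.8, 148.0]
tcp_rot: [0.042, 0.999, -0.0, -0.0]
contact_force: [0.1, 0.7, -2.1]
width: 0.411
gripper_force: 20.0
```

```bash
python3 - <<'E'
from m import *
s=env.sense();e=np.array(s['ee_pos']);M=Q.from_quat(s['tcp_rot']).as_matrix()
print(e,np.round(s['joint_pos'],2),s['width'],'tool delta',M.T@[*(tc-e[:2]),38.6-6+1-e[2]],np.degrees(np.arctan2(-M[0,1],M[1,1])),s['contact_force'])
snap('wrist','w2')
print([proj('w2',[*q,60]).round() for q in r])
E
```

```text
[396.99210993 225.77791162 148.03916984] [-1.05 -0.02  0.44  2.03  0.01  1.13  0.87] 0.41134915600289385 tool delta [  2.01580392   4.38202149 114.43614072] -4.7978824069870925 [ 0.13504373  0.73844802 -2.14201836]
[array([473., 306.]), array([204., 307.]), array([186., 160.]), array([490., 160.])]
```

View pics/w2.png

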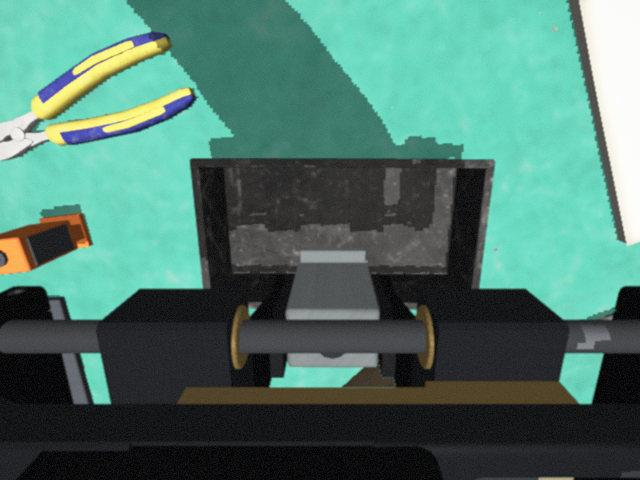

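The stop is held upright above the tray, and the tray's rim (190–490, row 160) matches my prediction, so it is centred. Lowering slowly at the end.

Emit:
servo_tool([
  {"slide": [0.08,0.18,0.4],"turn": [0,0,0],"jaw": 0.8},
  {"slide": [0,0,0.8],"turn": [0,0,0],"jaw": 0.8},
  {"slide": [0,0,0.8],"turn": [0,0,0],"jaw": 0.8},
  {"slide": [0,0,0.8],"turn": [0,0,0],"jaw": 0.8},
  {"slide": [0,0,0.8],"turn": [0,0,0],"jaw": 0.8},
  {"slide": [0,0,0.6],"turn": [0,0,0],"jaw": 0.8},
  {"slide": [0,0,0.2],"turn": [0,0,0],"jaw": 0.8},
  {"slide": [0,0,0],"turn": [0,0,0],"jaw": 0.8},
])

```text
time: 10.6
ee_pos: [394.8, 231.2, 37.8]
tcp_rot: [0.042, 0.999, -0.001, -0.0]
contact_force: [0.3, -1.2, -1.7]
width: 0.41
gripper_force: 20.0
```

Emit:
servo_tool([
  {"slide": [0,0,0.08],"turn": [0,0,0],"jaw": 0.8},
  {"slide": [0,0,0.06],"turn": [0,0,0],"jaw": 0.8},
  {"slide": [0,0,0],"turn": [0,0,0],"jaw": 0.8},
  {"slide": [0,0,0],"turn": [0,0,0],"jaw": 0.8},
])

```text
time: 11.0
ee_pos: [395.5, 231.9, 35.4]
tcp_rot: [0.041, 0.999, 0.0, 0.0]
contact_force: [-0.4, -0.6, -1.0]
width: 0.411
gripper_force: 20.0
```

Emit:
servo_tool([
  {"slide": [0,0,0.06],"turn": [0,0,0],"jaw": 0.8},
  {"slide": [0,0,0.04],"turn": [0,0,0],"jaw": 0.8},
  {"slide": [0,0,0],"turn": [0,0,0],"jaw": 0.8},
  {"slide": [0,0,0],"turn": [0,0,0],"jaw": 0.8},
])

```text
time: 11.4
ee_pos: [395.3, 231.7, 32.5]
tcp_rot: [0.041, 0.999, -0.0, -0.0]
contact_force: [0.1, -0.1, -1.5]
width: 0.416
gripper_force: 20.0
```

The stop is at floor height, within a millimetre. Releasing and backing off.

Emit:
servo_tool([
  {"slide": [0,0,0.03],"turn": [0,0,0],"jaw": 0.8},
  {"slide": [0,0,0],"turn": [0,0,0],"jaw": 0.5},
  {"slide": [0,0,0],"turn": [0,0,0],"jaw": 0.2},
  {"slide": [0,0,0],"turn": [0,0,0],"jaw": 0.2},
  {"slide": [0,0,0],"turn": [0,0,0],"jaw": 0.2},
  {"slide": [0,0,0],"turn": [0,0,0],"jaw": 0.2},
  {"slide": [0,0,0],"turn": [0,0,0],"jaw": 0.2},
  {"slide": [0,0,0],"turn": [0,0,0],"jaw": 0.2},
])

```text
time: 12.2
ee_pos: [395.2, 231.6, 31.8]
tcp_rot: [0.041, 0.999, -0.0, -0.0]
contact_force: [0.1, -0.3, 0.2]
width: 0.793
gripper_force: 0.0
```

Emit:
servo_tool([
  {"slide": [0,0,-0.2],"turn": [0,0,0],"jaw": 0.2},
  {"slide": [0,0,-0.6],"turn": [0,0,0],"jaw": 0.2},
  {"slide": [0,0,-0.8],"turn": [0,0,0],"jaw": 0.2},
  {"slide": [0,0,-1],"turn": [0,0,0],"jaw": 0.2},
  {"slide": [0,0,-1],"turn": [0,0,0],"jaw": 0.2},
  {"slide": [0,0,-1],"turn": [0,0,0],"jaw": 0.2},
  {"slide": [0,0,-1],"turn": [0,0,0],"jaw": 0.2},
  {"slide": [0,0,0],"turn": [0,0,0],"jaw": 0.2},
])

```text
time: 13.0
ee_pos: [396.8, 232.7, 175.3]
tcp_rot: [0.041, 0.999, 0.002, 0.002]
contact_force: [0.2, -0.1, -1.0]
width: 0.799
gripper_force: 0.0
```

Emit:
servo_tool([
  {"slide": [0,0,0],"turn": [0,0,0],"jaw": 0.2},
  {"slide": [0,0,0],"turn": [0,0,0],"jaw": 0.2},
  {"slide": [0,0,0],"turn": [0,0,0],"jaw": 0.2},
])

```text
time: 13.3
ee_pos: [394.8, 231.3, 170.9]
tcp_rot: [0.041, 0.999, -0.001, -0.001]
contact_force: [0.1, -0.1, 0.5]
width: 0.801
gripper_force: 0.0
```

```bash
python3 - <<'E'
from m import *
s=env.sense();print(s['ee_pos'],s['width'],s['contact_force'])
snap('scene','s2')
E
```

```text
[394.80433695 231.28643809 170.93831337] 0.8013342095607612 [ 0.05316845 -0.0893244   0.52164525]
```

View pics/s2.png

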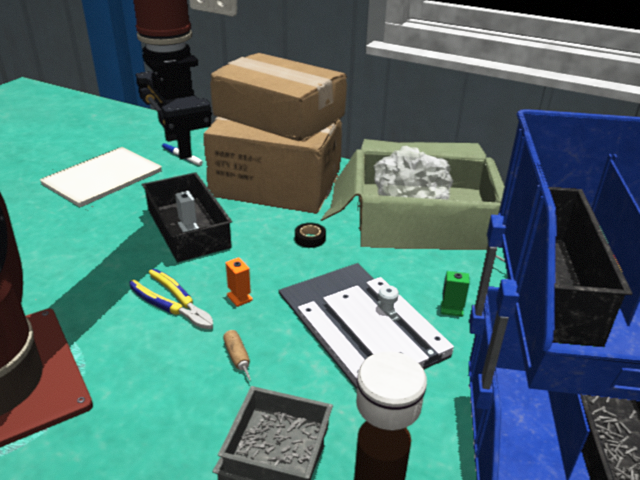

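The stop stands in the middle of the tray at (187,210), the dog is unmoved at (388,295), and the gripper is clear above. Handing in.

```bash
python3 -c "
from cell import ticket
print(ticket.close_job())"
```

```text
the job is handed in; nothing more can be done
None
```

The fence stop was slid to the open end of its slot, lifted out and set down standing in the long black tray, with the dog left in place; I handed the job in at about 13 s, and no verdict came back.

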